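Hang the open C-hanger on the drying rack's rod

ROBOT

A 6-joint arm with a two-finger parallel gripper is mounted at the origin on the work surface. World frame = base frame: x ahead of the robot, y to its left, z up, the work surface at z = 0. Lengths are in m, angles in rad, forces in N, time in s.
With the tool pointing down it reaches from about 0.275 to 0.75 m from the base axis. Payload 10.2 kg.
Tool frame: the origin (TCP) lies midway between the tips of the shut fingers; the grasp point (between the pads) lies 19 mm behind it (env.hold_point_z is the distance from the TCP to the grasp point, in m); x points along the fingers, z is the direction in which the jaws open and shut, and the axes are right-handed (so a half turn about x gives the same grasp; the last joint's range is limited). The gripper opens to 85 mm and grips with 20 to 120 N. Pads are 22 mm wide; open, the fingers measure 114 mm over their backs; the gripper's body (76 mm by 85 mm) begins 54 mm behind the grasp point. The pads swing forward as they close: fully open they stand 13 mm farther back than shut.
Start: joints at [-0.223, 0.313, 1.498, -0, 1.331, -0.223], TCP at [0.525, -0, 0.231] pointing down, gripper open.
Joint ranges: [-2.94, 2.94], [-0.97, 2.17], [0.19, 2.56], [-1.23, 4.37], [0.02, 3.11], [-2.88, 2.88]. Speed limits (rad/s): [2.39, 2.39, 3.01, 3.14, 3.14, 3.14].

INTERFACE

Orientations are given as a unit quaternion [x, y, z, w].
In Python, from bench import env, kinematics, monitor, eyes, job gives the robot as it stands. The module is installed in compiled form; this text tells all that it offers. Calls block until the motion is done:
- env.reach(position, orientation): joint-space move of the TCP to a pose.
- env.movel(position, velocity=0.15, frame=None, guard=None): straight line of the TCP; frame=None keeps the orientation; velocity is the mean speed in m/s. With guard (N) it stops when the force on the tool has changed by that much, and returns True; else False.
- env.set_joints(angles): joint-space move.
- env.release() and env.close_gripper(effort=None): open the fingers fully, or close them until they stop; effort is the grip in N (None keeps the last).
- env.hold(seconds).
- kinematics.ik(position, orientation): joint angles nearest the present ones, or None.
- monitor.sense(): the state.
- eyes.grab_frame(name): name is "scene" or "side" or "wrist"; returns a dict with "frame" (384x512x3 uint8, red, green, blue), "mtx" (3x3 intrinsics, pixels), "k1" (the pictures are not rectified: a ray, as slopes to the right and down, at radius r is drawn at 1 + k1 r^2 times it, then the intrinsics apply), "view" (4x4, takes a point from world to camera coordinates). Camera axes: x right, y down, z forward; pixel columns grow to the right and rows downward; lengths in m; the calibration is good to about 2 mm. A picture is of the moment at which its call begins. There is no depth.
A pose or a line that the arm cannot do raises env.MotionError and nothing moves.
- job.hand_in(): hands the job in, once; it reports no verdict.
The state is a dict: "clock": time; "joints": joint angles; "qvel": joint speeds; "joint_efforts": joint torques, N m; "position": TCP position; "ee_rot": TCP orientation; "contact_force": force on the tool from outside, world axes, zero at the start; "ft_torque": the same for the moment, N m; "finger_gap": opening from 0.0 (shut) to 1.0 (fully open).
Only numpy, scipy, OpenCV 4.12 (cv2) and the standard library are available. Lean on these libraries where they do the work, as an engineer would, in place of code of your own. Each camera call takes 0.05 s, during which the arm holds its last target. There are 200 camera calls.

TASK

Take the hanger with the open, C-shaped ring, pass its gap sideways over the narrow neck of the drying rack's rod, then slide it left along the thick part of the rod until its ring comes up against the stop there, press it lightly against the stop for about half a second, and let go so that it hangs there. Feel your way gently, with no more than a light fingertip push (5 to 10 N) against the stop, and do not force the hanger against the rack. Leave everything else where it is.

Things in the scene. Friction and masses are not known exactly. Their poses are not given: they have to be found in the camera images.
- hanger: Grey plastic hanger with an open ring and a steel foot, 96 mm tall, 0.10 to 0.20 kg, standing upright on the bench. Origin: on the foot's underside, straight below the ring's centre and the tab; z up. Foot 40 (x) x 34 (y) x 12 mm. The ring's centre is 42 mm above the origin. It balances below the ring, so it hangs upright on a rod.
- hanger_tab (a point): Middle of the flat grip tab on top of the open hanger, 77 mm above its origin. The tab is 20 (x) x 12 (y) mm and reaches from 59 to 96 mm above the origin, over the ring: take it between the faces that look to the hanger's +y and -y.
- hanger_ring (a point): Centre of the open hanger's ring; axes as the hanger's. The bore runs along y, 20 mm diameter; outside 34 mm diameter; 16 mm thick along y. The ring is open towards +x: the gap is 12 mm high at the bore and flares to about 23 mm at the outside.
- rack: Black steel drying rack, fixed to the bench: posts 25 mm square, 172 mm tall, 400 mm apart along y, on feet 110 (x) x 30 (y) x 12 mm, joined by a 12 mm bar on the bench 40 mm behind the rod. A steel rod, 15 mm diameter, runs along y between them, axis 150 mm above the bench. Origin on the bench below the rod's middle; +x roughly away from the robot, +y to its left.
- neck (a point): Middle of the rod's narrow neck, on the rod's axis (axes as the rack's). The neck is 8 mm in diameter over a length of 26 mm, then widens to the 15 mm rod by a 5 mm long cone at either end. Only here does the rod pass the hanger's gap.
- rod_left (a point): Point on the rod's axis at the face of the left (+y) post.
- rod_right (a point): Point on the rod's axis at the face of the right (-y) post; the line from here to rod_left is the rod's direction.
- collar: Stop: black collar clamped on the thick rod, 28 mm diameter, 38 mm long. Origin: centre of its right (-y) face, on the rod's axis, 105 to 145 mm left (+y) of the neck's middle; axes as the rack's. Out of that face sticks a rigid dark steel adjusting sleeve, 26 mm diameter, 36 mm long, by 3 to 33 mm, set differently each time and not measured: the hanger's ring (16 mm thick) comes up against the sleeve's end.
- closed_hanger: A like hanger whose ring is closed all round, standing on the bench; leave alone. Same size and axes as the open one.
- tape_roll: Yellow tape roll, 90 mm diameter, 48 mm high, hole 72 mm; leave alone. Origin under its centre.
- jar: Glass jar with a lid, 66 mm diameter, 95 mm tall; leave alone. Origin under its centre.
- paint_tin: Plain metal tin, 100 mm diameter, 115 mm tall; leave alone. Origin under its centre.
- tape_measure: Black tape measure, 62 x 36 x 58 mm; leave alone. Origin under its centre.
- brush: Paint brush lying on the bench behind the rack; leave alone.
- scraper_block: Wooden squeegee with a rubber edge, 100 x 22 x 50 mm; leave alone. Origin under its centre.

How it is judged:
On the way, in this order (a step that is already met when the one before it is completed fails the run):
1. the rod's neck lies inside the open hanger's ring (x of hanger_ring in the frame of neck between -0.007 and 0.007 m and z of hanger_ring in the frame of neck between -0.007 and 0.007 m and y of hanger_ring in the frame of neck between -0.012 and 0.012 m), for 0.2 s.
2. the hanger is pressed against the stop with more than 3 N (contact force between hanger and collar above 3 N and x of hanger_ring in the frame of collar between -0.006 and 0.006 m and z of hanger_ring in the frame of collar between -0.006 and 0.006 m), for 0.2 s.
At the end, for the whole second after the job is handed in: The open hanger hangs released and at rest, upright within 0.35 rad, the thick rod inside its ring (ring centre within 5 mm of the rod's axis), at the end of the stop's sleeve (gap at most about 3 mm: ring centre within 29.5 mm of the 36 mm long sleeve's middle) (x of hanger_ring in the frame of collar between -0.005 and 0.005 m and z of hanger_ring in the frame of collar between -0.005 and 0.005 m and y of hanger_ring in the frame of collar between -0.0435 and -0.0095 m and distance between hanger_ring and sleeve_c0 below 0.0295 m and angle between hanger's own z axis and vertical below 0.35 rad and linear speed of hanger below 0.01 m/s and contact force between hanger and the fingers below 0.05 N); the robot touches nothing.
It fails at once if the hanger is pressed against the stop with more than 15 N (contact force between hanger and collar above 15 N).
It fails at once if the hanger is pressed against the rack with more than 25 N (contact force between hanger and rack above 25 N).
It fails at once if any of the other loose things is moved more than 20 mm (distance of any of closed_hanger, tape_roll, jar, paint_tin, tape_measure, brush, scraper_block from where it was at the start of the episode above 0.02 m).
It also fails if it takes over 67 s, if anything falls off the work surface, if the arm or the gripper's body presses on something with over 40 N, if the wrist force passes 120 N, or if a joint passes its speed limit or range.

## Working session

There is one attempt and no reset: what is moved stays moved. The work goes in short steps, each a Python script; the robot and the scene stay as the last script left them, time stands still between calls to the robot, and variables do not carry over. Pictures are saved under pics/ and viewed, about 8 in all and at most 12, crops included, and the job is handed in when it is done.

```bash
mkdir -p pics
python3 - <<'E'
from bench import env,kinematics,monitor,eyes,job
import cv2,pickle
F={}
for n in("scene","side","wrist"):
    f=eyes.grab_frame(n);F[n]=f
    cv2.imwrite(f"pics/{n}0.png",f["frame"][:,:,::-1])
    print(n,f["mtx"].tolist(),f["k1"],f["view"].round(4).tolist())
pickle.dump(F,open("f0.pkl","wb"))
s=monitor.sense();print(s["clock"],s["position"],s["ee_rot"],s["contact_force"])
a=cv2.imread("pics/scene0.png");cv2.imwrite("pics/scene0b.png",cv2.resize(a,(800,600),interpolation=cv2.INTER_CUBIC))
a=cv2.imread("pics/side0.png");cv2.imwrite("pics/side0b.png",cv2.resize(a,(800,600),interpolation=cv2.INTER_CUBIC))
E
```

```text
scene [[422.3266683935578, 0.0, 252.85190139103915], [0.0, 422.3266683935578, 185.93429052465066], [0.0, 0.0, 1.0]] 0.006049714297235974 [[0.779, 0.6266, -0.0222, -0.4772], [0.3197, -0.4275, -0.8456, -0.1041], [-0.5394, 0.6516, -0.5334, 1.3956], [0.0, 0.0, 0.0, 1.0]]
side [[464.3878256706213, 0.0, 249.42977582698552], [0.0, 464.3878256706213, 196.33773070047508], [0.0, 0.0, 1.0]] -0.056730525658533704 [[-0.9223, -0.3859, -0.0191, 0.5947], [-0.2745, 0.6893, -0.6704, 0.2363], [0.2719, -0.6131, -0.7418, 1.0225], [0.0, 0.0, 0.0, 1.0]]
wrist [[276.0013220778745, 0.0, 252.64950644263476], [0.0, 276.0013220778745, 191.3322386190359], [0.0, 0.0, 1.0]] -0.06003036343452902 [[1.0, 0.0008, -0.0018, -0.5247], [0.0013, -0.9514, 0.308, -0.0397], [-0.0015, -0.308, -0.9514, 0.3814], [0.0, 0.0, 0.0, 1.0]]
0.15 [5.24825606e-01 3.69377556e-05 2.30884184e-01] [8.68089078e-05 7.07424849e-01 7.34546159e-05 7.06788561e-01] [-0.25171352  0.63935278  0.05773868]
```

View pics/scene0b.png

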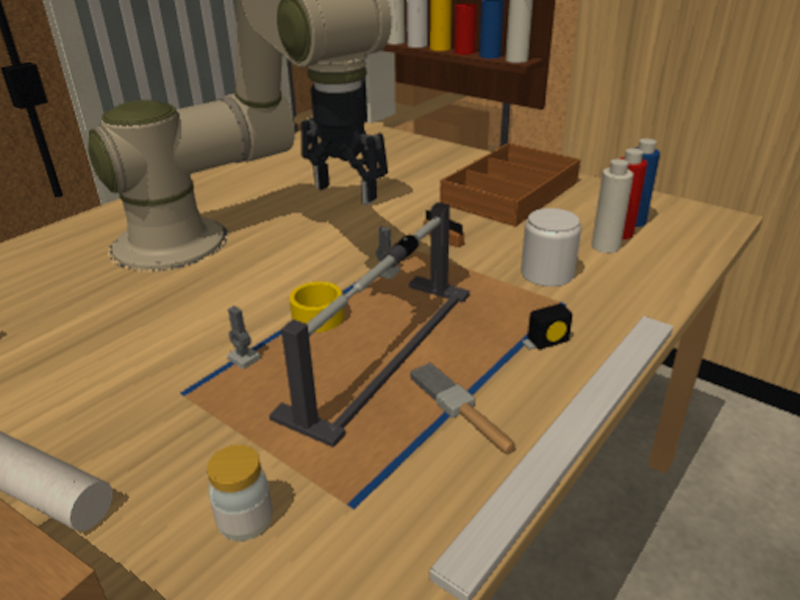

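View pics/side0b.png

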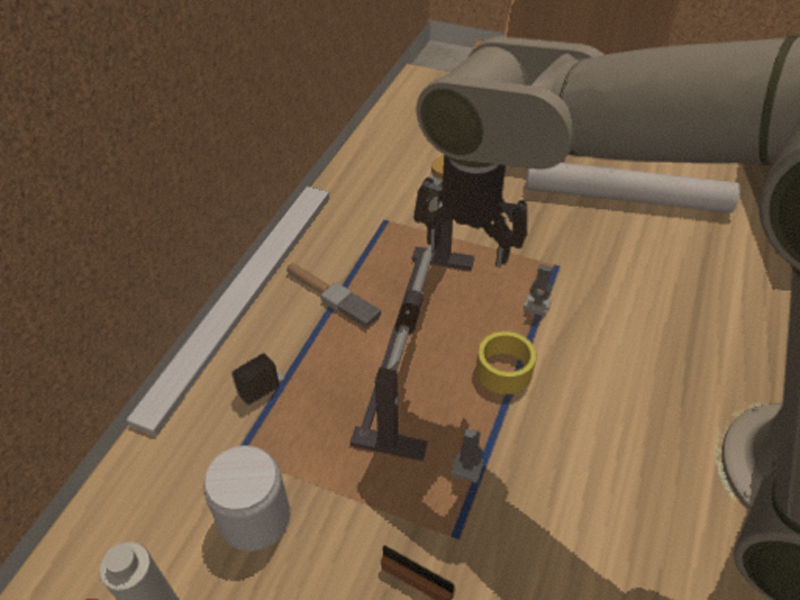

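The scene and side views show two hangers. In the 800 px pictures one is on the right, at scene (240,340) and side (540,290), and one on the left, at scene (388,250) and side (470,455). The rack's neck is near scene (355,287). I'll zoom in to find which hanger is open.

Run:
```python
import cv2,numpy as np
def crop(n,c,w,h,s,org):
    a=cv2.imread(f"pics/{n}0.png");x0=c[0]-w//2;y0=c[1]-h//2
    print(n,x0,y0,s)
    return cv2.resize(a[y0:y0+h,x0:x0+w],None,fx=s,fy=s,interpolation=cv2.INTER_CUBIC)
A=crop("scene",(154,214),50,50,6,0);B=crop("scene",(248,160),50,50,6,0)
C=crop("side",(345,187),50,50,6,0);D=crop("side",(301,291),50,50,6,0)
cv2.imwrite("pics/c1.png",np.vstack([np.hstack([A,B]),np.hstack([C,D])]))
x=crop("scene",(232,180),130,100,6,0);cv2.imwrite("pics/c2.png",x)
x=crop("side",(265,200),75,150,4,0);
```

```text
scene 129 189 6
scene 223 135 6
side 320 162 6
side 276 266 6
scene 167 130 6
side 228 125 4
```

View pics/c1.png

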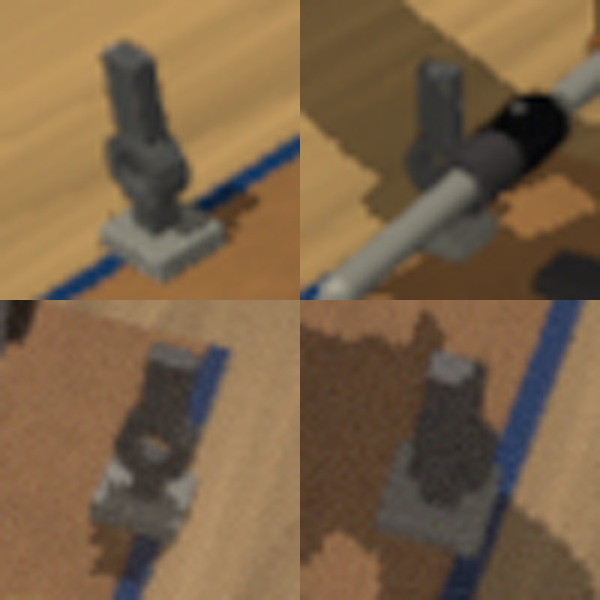

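View pics/c2.png

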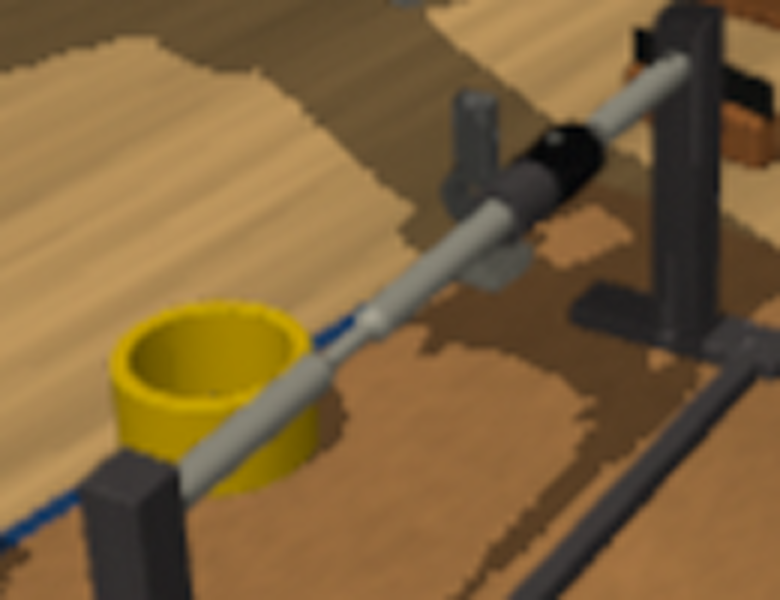

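```bash
cat > h.py <<'E'
import numpy as np,cv2
def ray(f,uv):
    K=f["mtx"];V=np.array(f["view"])
    p=np.array([(uv[0]-K[0,2])/K[0,0],(uv[1]-K[1,2])/K[1,1]]);q=p.copy()
    for _ in range(10): q=p/(1+f["k1"]*(q@q))
    d=V[:3,:3].T@np.array([q[0],q[1],1.]);return -V[:3,:3].T@V[:3,3],d
def onz(f,uv,z):
    o,d=ray(f,uv);return o+d*(z-o[2])/d[2]
def tri(*obs):
    A=np.zeros((3,3));b=np.zeros(3);R=[ray(f,u) for f,u in obs]
    for o,d in R:
        d=d/np.linalg.norm(d);P=np.eye(3)-np.outer(d,d);A+=P;b+=P@o
    x=np.linalg.solve(A,b)
    return x,[float(np.linalg.norm(np.cross(x-o,d/np.linalg.norm(d)))) for o,d in R]
def proj(f,X):
    V=np.array(f["view"]);c=V[:3,:3]@np.array(X)+V[:3,3];q=c[:2]/c[2];q=q*(1+f["k1"]*(q@q))
    return q*[f["mtx"][0,0],f["mtx"][1,1]]+f["mtx"][:2,2]
E
python3 - <<'E'
import pickle;from h import *
F=pickle.load(open("f0.pkl","rb"));S,D=F["scene"],F["side"]
np.set_printoptions(precision=4,suppress=True)
c2=lambda u,v:((u+.5)/6+167-.5,(v+.5)/6+130-.5)
for n,p in dict(rr=(188,487),n0=(325,360),n1=(375,322),sl=(495,208),cf=(535,180),ce=(590,130),rl=(685,62)).items(): print(n,onz(S,c2(*p),.15))
print("R scene",onz(S,(129+129/6,189+50/6),.096),"side",onz(D,(320+175/6,162+52/6),.096),tri((S,(129+129/6,189+50/6)),(D,(320+175/6,162+52/6))))
print("L",onz(S,(223+140/6,135+66/6),.096),onz(D,(276+153/6,266+67/6),.096))
for p in((100,235),(160,270),(225,233)):print("R foot A",onz(S,(129+p[0]/6,189+p[1]/6),.012))
for p in((93,208),(182,228),(195,180)):print("R foot C",onz(D,(320+p[0]/6,162+p[1]/6),.012))
for p in((378,515),(475,545),(498,485)):print("L foot D",onz(D,(276+(p[0]-300)/6,266+(p[1]-300)/6),.012))
E
```

```text
rr [ 0.6264 -0.1892  0.15  ]
n0 [ 0.6098 -0.1028  0.15  ]
n1 [ 0.607  -0.0723  0.15  ]
sl [0.5882 0.0212 0.15  ]
cf [0.5866 0.0489 0.15  ]
ce [0.5779 0.097  0.15  ]
rl [0.5724 0.1732 0.15  ]
R scene [ 0.4397 -0.1676  0.096 ] side [ 0.4392 -0.1689  0.096 ] (array([ 0.4395, -0.168 ,  0.0964]), [0.0005326837678888609, 0.0005326837678889644])
L [0.4521 0.173  0.096 ] [0.4516 0.1752 0.096 ]
R foot A [ 0.428  -0.1892  0.012 ]
R foot A [ 0.4655 -0.1892  0.012 ]
R foot A [ 0.468  -0.1572  0.012 ]
R foot C [ 0.4587 -0.1471  0.012 ]
R foot C [ 0.4192 -0.1501  0.012 ]
R foot C [ 0.421  -0.1802  0.012 ]
L foot D [0.4687 0.1936 0.012 ]
L foot D [0.4317 0.192  0.012 ]
L foot D [0.4316 0.1652 0.012 ]
```

The geometry is consistent: the rod's yaw is about 8.5°, the neck is near (0.608, -0.088) and the tab heights agree. The left hanger looks open, since its ring bulges on one side only. I'll confirm that with the wrist camera before gripping.

Run:
```python
from bench import env,kinematics,monitor,eyes,job
import cv2,pickle,numpy as np
from scipy.spatial.transform import Rotation as R
q0=R.from_quat([0,.70711,0,.70711])
env.reach([.45,.25,.17],(R.from_rotvec([-.7,0,0])*q0).as_quat())
f={n:eyes.grab_frame(n) for n in("wrist","scene","side")};pickle.dump(f,open("f1.pkl","wb"))
a=f["wrist"]["frame"][:,:,::-1];b=f["side"]["frame"][:,:,::-1]
from h import proj
u=proj(f["wrist"],[.45,.174,.05]);print(u)
x,y=int(u[0])-50,int(u[1])-60;x,y=max(x,0),max(y,0);print(x,y)
c=cv2.resize(a[y:y+120,x:x+100],None,fx=5,fy=5,interpolation=cv2.INTER_CUBIC)
# side: rod region
d=cv2.resize(b[140:290,215:290],(300,600),interpolation=cv2.INTER_CUBIC)
cv2.imwrite("pics/w1.png",np.hstack([c,d]))
print(monitor.sense()["clock"])
```

```text
[251.7548026  161.73461268]
201 101
1.3833
```

View pics/w1.png

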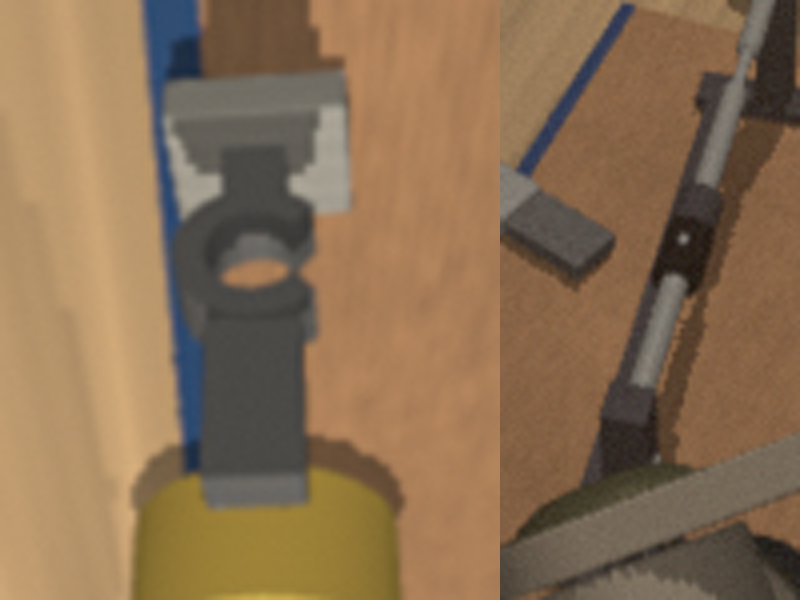

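The wrist view confirms it: the left hanger's ring is open at the right (+x), around crop (300,270), with yaw near 0. In the side view the neck is near side px (277,151). Next: grasp, lift and go to a pose in front of the neck.

Run:
```python
from bench import env,kinematics,monitor,eyes,job
import cv2,pickle,numpy as np
from h import *
from scipy.spatial.transform import Rotation as R
np.set_printoptions(precision=4,suppress=True)
f=pickle.load(open("f1.pkl","rb"));D=f["side"];S=f["scene"];W=f["wrist"]
print("neck side",onz(D,(215+248/4,140+45/4),.15),"sleeve",onz(D,(215+203/4,140+193/4),.15))
print("W tab top",onz(W,(201+257/5,101+486/5),.096),"foot edge",onz(W,(201+168/5,101+80/5),0),onz(W,(201+345/5,101+73/5),0))
q0=R.from_quat([0,.70711,0,.70711])
qg=R.from_euler("z",90,degrees=True)*q0
x,y=.4519,.174
env.reach([x,y,.20],qg.as_quat())
print(env.movel([x,y,.062],velocity=.12,guard=8))
env.close_gripper(25)
s=monitor.sense();print(s["position"],s["contact_force"],s["finger_gap"])
env.movel([x,y,.26],velocity=.15)
s=monitor.sense();print(s["position"],s["contact_force"],s["finger_gap"],s["clock"])
ql=R.from_euler("z",90+8.5,degrees=True)*q0
ex=np.array([np.cos(.148),np.sin(.148)])
p=np.array([.6085,-.088])-.09*ex
env.reach([*p,.25],ql.as_quat())
F={n:eyes.grab_frame(n) for n in("wrist","scene","side")};pickle.dump(F,open("f2.pkl","wb"))
s=monitor.sense();print(s["position"],s["joints"],s["clock"])
a=F["wrist"]["frame"][:,:,::-1];b=F["scene"]["frame"][:,:,::-1]
u=proj(F["scene"],[.58,-.088,.17]).astype(int);print(u)
x0,y0=u[0]-50,u[1]-60
c=cv2.resize(b[y0:y0+100,x0:x0+100],(400,400),interpolation=cv2.INTER_CUBIC)
d=cv2.resize(a[0:384,56:440],(400,400),interpolation=cv2.INTER_CUBIC)
cv2.imwrite("pics/w2.png",np.hstack([d,c]))
```

```text
neck side [ 0.6152 -0.1137  0.15  ] sleeve [0.5955 0.0134 0.15  ]
W tab top [0.4507 0.1768 0.096 ] foot edge [ 0.4311  0.1897 -0.    ] [0.4699 0.1917 0.    ]
False
[0.452  0.1739 0.0621] [ 0.9854 -0.3101  0.8592] 0.13596247361183003
[0.4516 0.174  0.2593] [-0.006   0.2383 -1.374 ] 0.13469526010793575 6.65
[ 0.5196 -0.1001  0.2501] [-0.412   0.3087  1.4538  0.0002  1.379  -2.1328] 7.8917
[214 174]
```

View pics/w2.png

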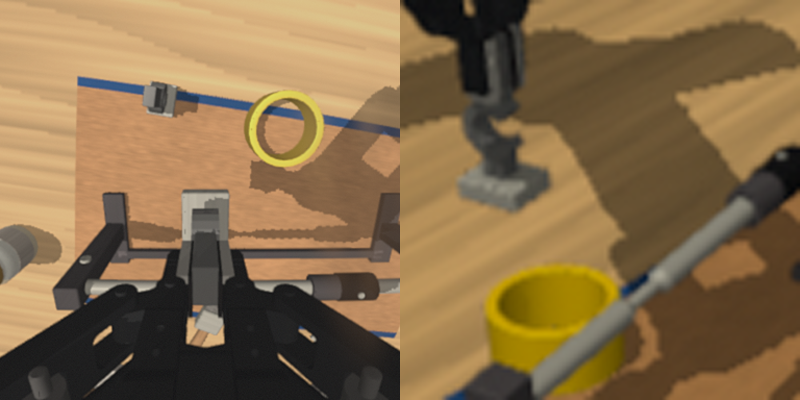

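The hanger is gripped and upright, with the gap facing the rod. The hand hides the neck in the wrist view (rod at about y=288), so I'll shift sideways twice to measure the neck and sleeve closely.

Run:
```python
from bench import env,kinematics,monitor,eyes,job
import cv2,pickle,numpy as np
from h import *
ey=np.array([-.148,.989]);p0=np.array([.5196,-.1001]);F=[];P=[]
for s in(.07,-.07):
    env.movel([*(p0+s*ey),.25],velocity=.15)
    f=eyes.grab_frame("wrist");F.append(f)
    u=proj(f,[.6085,-.088,.15]).astype(int);x0,y0=u-[66,25];print(u,x0,y0)
    c=f["frame"][y0:y0+50,x0:x0+132,::-1];P.append(cv2.resize(c,None,fx=6,fy=6,interpolation=cv2.INTER_CUBIC))
pickle.dump(F,open("f3.pkl","wb"))
h=min(a.shape[1] for a in P);cv2.imwrite("pics/w3.png",np.vstack([a[:,:h] for a in P]));print([a.shape for a in P],monitor.sense()["clock"])
```

```text
[183 273] 117 248
[317 273] 251 248
[(300, 792, 3), (300, 792, 3)] 9.7
```

View pics/w3.png

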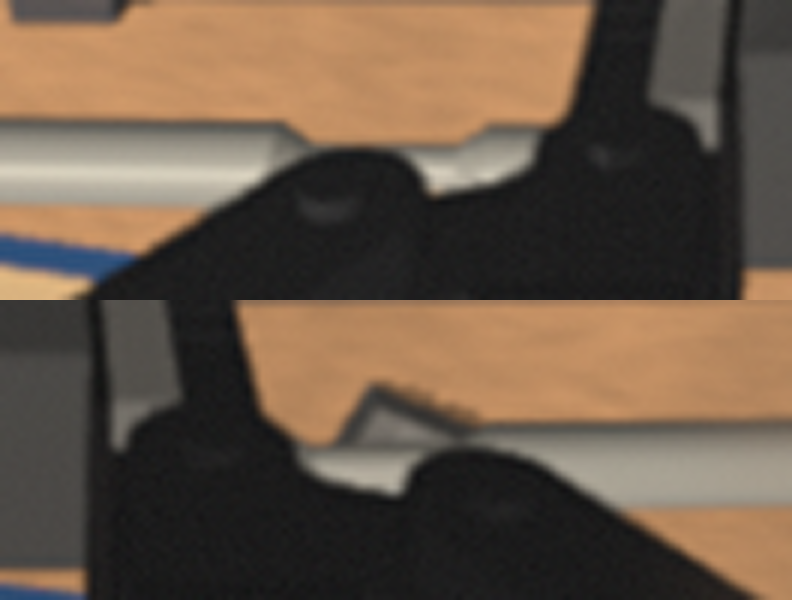

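In view 1 the neck's top silhouette gives shoulders at crop x=283 and 490, so the middle is 387, and the axis is at crop y=165. View 2 agrees on the axis (y=165), with its left shoulder near x=475.

Run:
```python
import pickle;from h import *
np.set_printoptions(precision=4,suppress=True)
F=pickle.load(open("f3.pkl","rb"))
a=lambda x,y:(117-.5+(x+.5)/6,248-.5+(y+.5)/6)
b=lambda x,y:(251-.5+(x+.5)/6,248-.5+(y+.5)/6)
# silhouette-plane: tangency points of top edge approx; axis via mean of edges
print("v1 neck",onz(F[0],a(387,166),.15),"shoulder R",onz(F[0],a(283,166),.15),"L",onz(F[0],a(490,166),.15))
print("v2 shoulder L",onz(F[1],b(475,166),.15),"axis far",onz(F[1],b(760,164),.15))
print("v1 axis far",onz(F[0],a(10,163),.15))
```

```text
v1 neck [ 0.6111 -0.0899  0.15  ] shoulder R [ 0.6141 -0.1079  0.15  ] L [ 0.6083 -0.0721  0.15  ]
v2 shoulder L [ 0.6087 -0.0745  0.15  ] axis far [ 0.6016 -0.0244  0.15  ]
v1 axis far [ 0.6216 -0.156   0.15  ]
```

The shoulders measure 36.3 mm apart (36 expected), so the neck is at (0.611, -0.0905) and the rod's yaw is 8.6°. I'll insert with a guard.

Run:
```python
from bench import env,kinematics,monitor,eyes,job
import cv2,pickle,numpy as np
from h import *
from scipy.spatial.transform import Rotation as R
np.set_printoptions(precision=4,suppress=True)
q0=R.from_quat([0,.70711,0,.70711]);q=(R.from_euler("z",98.6,degrees=True)*q0).as_quat()
th=np.radians(8.6);ex=np.array([np.cos(th),np.sin(th)]);n=np.array([.611,-.0905])
env.movel([*(n-.07*ex),.25],velocity=.15,frame=q)
env.movel([*(n-.05*ex),.170],velocity=.1)
g=env.movel([*n,.170],velocity=.03,guard=4)
s=monitor.sense();print(g,s["position"],(s["position"][:2]-n)@ex,s["contact_force"],s["clock"])
env.hold(.3)
F={k:eyes.grab_frame(k) for k in("scene","side")};pickle.dump(F,open("f4.pkl","wb"))
P=[]
for k in F:
    u=proj(F[k],[*n,.15]).astype(int);x0,y0=u-[33,40];print(k,x0,y0)
    P.append(cv2.resize(F[k]["frame"][y0:y0+80,x0:x0+66,::-1],(396,480),interpolation=cv2.INTER_CUBIC))
cv2.imwrite("pics/w4.png",np.hstack(P))
```

```text
False [ 0.6109 -0.0905  0.17  ] -6.872625856107497e-05 [-0.7853 -0.2066 -1.3211] 13.1083
scene 191 147
side 242 117
```

View pics/w4.png

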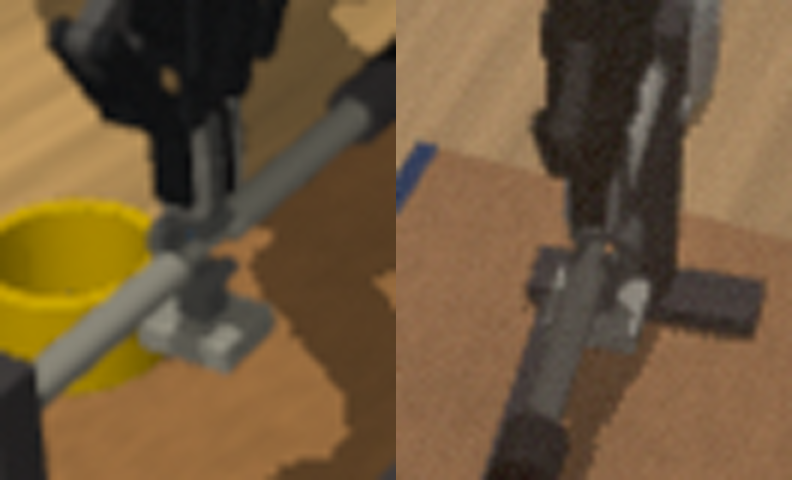

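The gap went over the neck without contact; the rod passes through the ring near crop (190,240). Next I'll slide left under guard and check for friction on the way.

Run:
```python
from bench import env,kinematics,monitor,eyes,job
import numpy as np
np.set_printoptions(precision=4,suppress=True)
th=np.radians(8.6);ey=np.array([-np.sin(th),np.cos(th)]);n=np.array([.611,-.0905])
def st(t):
    s=monitor.sense();p=s["position"];f=s["contact_force"];print(t,p,"along %.4f"%((p[:2]-n)@ey),f,"F.ey %.2f"%(f[:2]@ey),s["clock"])
g=env.movel([*(n+.065*ey),.170],velocity=.03,guard=4);st(g)
if not g:
    g=env.movel([*(n+.135*ey),.170],velocity=.008,guard=3);st(g);env.hold(.2);st("")
```

```text
False [ 0.6013 -0.0263  0.17  ] along 0.0649 [ 0.2767  0.4108 -1.2407] F.ey 0.36 15.825
True [0.5959 0.0086 0.1695] along 0.1002 [ 0.6388 -1.1884 -0.5155] F.ey -1.27 20.3333
 [0.5957 0.0085 0.169 ] along 0.1002 [ 0.5208 -2.7903 -0.5907] F.ey -2.84 20.5333
```

Contact came at 0.100 m along the rod, which matches the sleeve end at about 0.108 less 8 mm. I'll press in small steps to about 6.5 N.

Run:
```python
from bench import env,kinematics,monitor,eyes,job
import numpy as np
np.set_printoptions(precision=4,suppress=True)
th=np.radians(8.6);ey=np.array([-np.sin(th),np.cos(th)]);n=np.array([.611,-.0905])
def fy():
    v=[]
    for _ in range(3): env.hold(.03);v.append(monitor.sense()["contact_force"][:2]@ey)
    return -np.mean(v)
s=monitor.sense();a=(s["position"][:2]-n)@ey
F=fy();print(F)
for i in range(16):
    if F>6: break
    a+=.0003;env.movel([*(n+a*ey),.170],velocity=.005);F=fy();print("%.4f %.2f"%(a,F),monitor.sense()["position"])
env.hold(.6);s=monitor.sense();print(s["position"],s["contact_force"],fy(),s["finger_gap"],s["clock"])
```

```text
1.9087377667996057
0.1005 4.46 [0.5957 0.0086 0.1696]
0.1008 6.18 [0.5957 0.0087 0.1697]
[0.5957 0.0087 0.1697] [-0.101  -6.0819 -6.187 ] 5.665914362093754 0.1373383620052974 22.0333
```

About 6 N was held for 0.6 s. Now ease off, lower until the ring rests on the rod, and release.

Run:
```python
from bench import env,kinematics,monitor,eyes,job
import numpy as np,cv2,pickle
from h import *
np.set_printoptions(precision=4,suppress=True)
th=np.radians(8.6);ey=np.array([-np.sin(th),np.cos(th)]);n=np.array([.611,-.0905])
def st(t):
    s=monitor.sense();p=s["position"];f=s["contact_force"];print(t,p,"along %.4f"%((p[:2]-n)@ey),f,"F.ey %.2f"%(f[:2]@ey),s["finger_gap"],s["clock"])
env.movel([*(n+.1003*ey),.170],velocity=.005);st("eased")
g=env.movel([*(n+.1003*ey),.1677],velocity=.006,guard=2.5);st(("low",g))
env.release();env.hold(.3);st("rel")
p=monitor.sense()["position"]
g=env.movel([p[0],p[1],.26],velocity=.08,guard=4);st(("up",g))
env.hold(.3)
F={k:eyes.grab_frame(k) for k in("scene","side","wrist")};pickle.dump(F,open("f5.pkl","wb"))
P=[]
c=[*(n+.1*ey),.14]
for k in("scene","side"):
    u=proj(F[k],c).astype(int);x0,y0=u-[33,40];print(k,x0,y0)
    P.append(cv2.resize(F[k]["frame"][y0:y0+80,x0:x0+66,::-1],(396,480),interpolation=cv2.INTER_CUBIC))
cv2.imwrite("pics/w5.png",np.hstack(P))
```

```text
eased [0.5959 0.0086 0.1699] along 0.1003 [-0.5674 -4.6462 -4.9155] F.ey -4.51 0.13805063463579476 22.3833
('low', True) [0.5956 0.0085 0.1691] along 0.1002 [ 0.7008 -0.2259 -1.2281] F.ey -0.33 0.13207173364694202 22.5917
rel [0.5952 0.0078 0.1685] along 0.0996 [0.0772 0.8144 0.3021] F.ey 0.79 0.9999325721210327 23.6
('up', False) [0.5951 0.0079 0.2594] along 0.0996 [-0.8783 -0.4238 -0.336 ] F.ey -0.29 0.9978626141579001 24.8917
scene 215 131
side 233 149
```

View pics/w5.png

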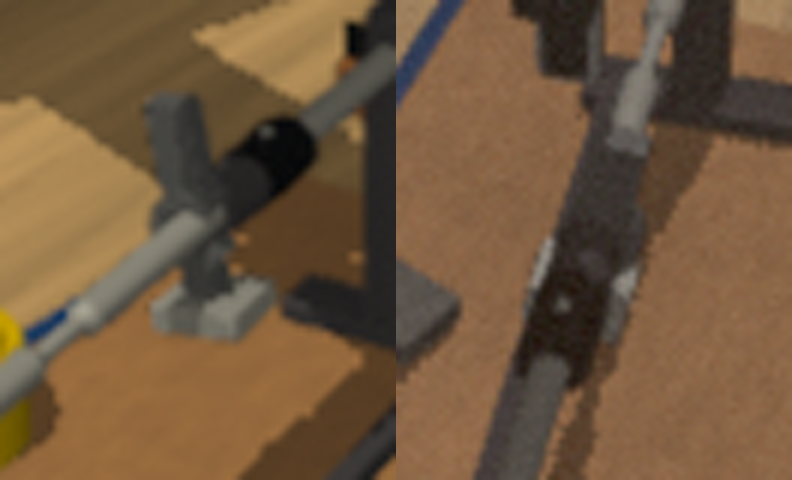

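The hanger is on the rod next to the sleeve (ring at about scene crop (200,215)). The tab leans a little in the image, so I'll check the gap, the tilt and that it is at rest, with a closer wrist view.

Run:
```python
from bench import env,kinematics,monitor,eyes,job
import numpy as np,cv2,pickle
from h import *
from scipy.spatial.transform import Rotation as R
np.set_printoptions(precision=4,suppress=True)
th=np.radians(8.6);ex=np.array([np.cos(th),np.sin(th)]);ey=np.array([-np.sin(th),np.cos(th)]);n=np.array([.611,-.0905])
c=n+.1*ey
env.movel([*(c-.13*ex),.27],velocity=.2)
A=eyes.grab_frame("scene");env.hold(.5);B=eyes.grab_frame("scene");W=eyes.grab_frame("wrist")
u=proj(A,[*c,.14]).astype(int);sl=(slice(u[1]-40,u[1]+40),slice(u[0]-33,u[0]+33))
print("diff",np.abs(A["frame"][sl].astype(int)-B["frame"][sl]).mean(),np.abs(A["frame"][sl].astype(int)-pickle.load(open("f5.pkl","rb"))["scene"]["frame"][sl]).mean())
pickle.dump(W,open("f6.pkl","wb"))
u=proj(W,[*c,.16]).astype(int);x0,y0=max(u[0]-50,0),min(max(u[1]-50,0),284);print(u,x0,y0)
cv2.imwrite("pics/w6.png",cv2.resize(W["frame"][y0:y0+100,x0:x0+100,::-1],(600,600),interpolation=cv2.INTER_CUBIC))
print(monitor.sense()["clock"])
```

```text
diff 0.5910984848484848 10.430934343434343
[251 300] 201 250
26.7917
```

View pics/w6.png

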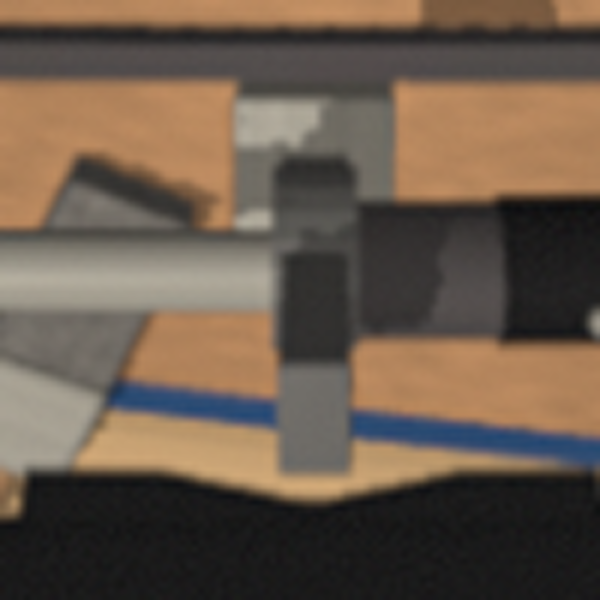

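Run:
```python
import pickle;from h import *
W=pickle.load(open("f6.pkl","rb"));S=pickle.load(open("f5.pkl","rb"))["scene"]
th=np.radians(8.6);ex=np.array([np.cos(th),np.sin(th)]);ey=np.array([-np.sin(th),np.cos(th)]);c=np.array([.611,-.0905])+.1*ey
w=(201+315/6,250+415/6);s=(215+170/6,131+102/6)
x,r=tri((W,w),(S,s));print(x,r)
d=x[:2]-c;print("tab top rel ring: ex %.4f ey %.4f dz %.4f"%(d@ex,d@ey,x[2]-.1475),"lean deg",np.degrees(np.arctan2(d@ex,x[2]-.1475)))
```

```text
[0.58515784 0.00774384 0.19920351] [0.0014482041100146437, 0.0014482041100146515]
tab top rel ring: ex -0.0109 ey 0.0010 dz 0.0517 lean deg -11.862893217948118
```

The lean is about 12° (0.21 rad, limit 0.35), the hanger is at rest, its ring is flush with the sleeve, and the robot is clear. Handing in.

Run:
```python
from bench import job
job.hand_in()
```

```text
the job is handed in; nothing more can be done
```

I hung the open hanger, which was the left one, at the stop on the rod and handed the job in at about 27 s on the clock; no verdict was reported.

- **Getting onto the rod:** the gap went over the neck without the 4 N guard tripping. I then slid the hanger left until it met the sleeve, about 100 mm along from the neck.
- **Pressing:** I held it against the stop at about 6 N for 0.6 s. While pressing, the wrist also read about 5 N vertically. I took this as friction at the sleeve; it vanished when I eased off and lowered the hanger.
- **Lowering and release:** the lowering guard stopped the move after about 0.8 mm, short of the 2.3 mm I planned. I released from there.
- **Last checks:** the wrist picture shows the ring flush against the sleeve. Two scene pictures 0.5 s apart show no motion. The gripper is clear of the hanger and rack.
- **Not perfect:** the hanger leans about 12° (0.21 rad) around the rod, inside the 0.35 rad limit. I worked this out from two views that agree to about 1.5 mm.
- **Not measured:** I did not re-measure the other objects, but no move came near them and no guard tripped unexpectedly.

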